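Turn the whetstone to its fine side and run it in under the angle guide

TASK

Turn the two-faced whetstone over so that its white fine face is up, and lay it flat in the sliding cradle of the sharpening station while the cradle is still near the loading end, then let go of it. Then slide the cradle, with the stone in it, fully home to the far end of its rail under the angle guide. Turn and set the stone down under control, without letting it topple or drop, and leave everything else on the counter standing where it is.

Things in the scene. Friction and masses are not known exactly. Their poses are not given: they have to be found in the camera images.
- whetstone: Flat loose two-faced whetstone, 120 x 48 x 16 mm (own x, y, z), 0.2 to 0.33 kg; origin at its centre, 8 mm above the counter at the start. The +z face is reddish-brown and coarse (up at the start), the -z face white and fine. The -x end has a flush black band and two round steel studs on an axle through it (see stud_axis); held by the studs the stone hangs and swings freely.
- stud_axis (a point): Point midway between the whetstone's two studs, at half thickness, 52 mm from its centre towards the banded end (own -x) and 112 mm from the plain end. The studs, steel discs 14 mm in diameter with flat outer ends, stick out along own +y and -y, 9 mm proud of each long side, 66 mm over both ends; they turn freely with their axle. Axes are those of the whetstone.
- station: Fixed sharpening station: black base 80 x 300 x 8 mm (own x, y, z), origin at the middle of its underside. Rails along own y; end blocks at own y -144 and +144 mm, 22 mm high. Angle guide: bar along own x, 10 mm thick, 90 mm above the counter (top 96), on posts at own x -50 and +50, y +77 mm; the stone passes under it at the far end, so it is laid in at the other (loading) end.
- cradle_seat (a point): Middle of the blue cradle's floor, 24 mm above the counter; axes those of the station. The stone lies with its length along own y, either way round, centre 8 mm above this point. Floor 40 mm wide (own x): fingers fit beside the stone. End walls: inner faces at own y -63 and +63 mm. Four red pins 8 mm thick at own x -30.5 and +30.5, y -35 and +35 mm (53 mm between). Walls, pins 8 mm above floor.
- cradle_knob (a point): Middle of the cradle's red round knob, 56 mm above the counter: upright cylinder 22 mm in diameter, 42 to 68 mm above the counter, at own y -83 mm from the seat (loading-end side of the stone). Pinch or push it to slide the cradle. Axes those of the station.
- cradle (a joint): Slide of the cradle along the station's own +y: 0 m at the loading end, 0.130 m fully home under the angle guide, against the stop. It starts between 0 and 0.03 m. Stays where it is left; about 2 N of friction.
- mug: White cup with a handle, 62 x 88 x 50 mm, loose bystander; origin on its underside, bowl 14 mm to own +y of it and handle reaching 44 mm to own -y.
- egg_timer: Cream round kitchen timer with a red grip, 60 x 61 x 50 mm, loose bystander; origin at the centre of its underside.
- salt_shaker: Grey cylinder shaker, 29 mm in diameter, 74 mm tall, loose bystander; origin at the centre of its underside.
- pepper_shaker: Grey cylinder shaker, 29 mm in diameter, 74 mm tall, loose bystander; origin at the centre of its underside.
- tea_jar: Low glass jar with a knob lid, 95 mm in diameter, 96 mm tall, loose bystander; origin at the centre of its underside.
- spice_jar: Glass spice jar with a red cap, 45 mm in diameter, 106 mm tall, loose bystander at the back; origin at the centre of its underside.
- spice_jar_b: Second such spice jar, 45 mm in diameter, 106 mm tall, loose bystander at the back; origin at the centre of its underside.
- teaspoon: Steel teaspoon, 130 x 26 x 11 mm, loose bystander lying to the right; origin at the centre of its underside.

How it is judged:
By the outcome, as a careful person would: the job done as asked, in the order asked, and still so for the second after the job is handed in, with the robot touching nothing.
It also fails if it takes over 62 s, if anything falls off the work surface, if the arm or the gripper's body presses on something with over 40 N, if the wrist force passes 120 N, or if a joint passes its speed limit or range.

ROBOT

A 7-joint arm with a two-finger parallel gripper is mounted at the origin on a cart in front of the work surface, level with it; the furniture and walls round the work are solid. World frame = base frame: x ahead of the robot, y to its left, z up, the work surface at z = 0. Lengths are in mm, angles in rad, forces in N, time in s.
With the tool pointing down it reaches from about 350 to 900 mm from the base axis. Payload 8.1 kg.
Tool frame: the origin (TCP) lies at the very end of the fingers, on their centre line; the grasp point (between the pads) lies 19 mm behind it; z points along the fingers, y is the line along which they close (so a half turn about z gives the same grasp; the last joint's range is limited). The gripper opens to 92 mm and grips with 3 to 60 N. Pads are 19 mm wide; open, the fingers measure 130 mm over their backs; the gripper's body (75 mm by 190 mm) begins 47 mm behind the grasp point.
Start: joints at [0.997, 0.434, 0.025, 1.573, -0.012, 1.134, -0.075], TCP at [283.48, -557.029, 226.742] pointing down, gripper open.
Joint ranges: [-2.62, 2.62], [-0.44, 2.09], [-1.27, 1.32], [0.08, 2.57], [-1.32, 4.46], [0.12, 2], [-2.74, 2.74]. Speed limits (rad/s): [2.22, 2.22, 3.01, 3.01, 3.14, 3.14, 3.14].

INTERFACE

Orientations are given as a rotation vector (axis times angle).
In Python, from workcell import * gives the robot as it stands.
- The arm moves only by the tool servo_tool, never from a script. Its argument "commands" is a list of rows, each a list of 5 numbers: the shift along the tool's x, y, z in cm, then the turn about the tool's z in degrees, then the opening, from 0 (shut) to 1 (fully open). In form: [[tx, ty, tz, spin, grip], ...]. A call has 1 to 12 rows; each row is the pose to reach, as a shift and turn from the pose commanded when the call began, along the tool's axes at that moment; what a row does not reach only later rows make up. A row lasts 1/12 s, in which the tool goes at most 41.7 mm and 7.16 degrees, less where a joint would pass 70% of its speed; a pose out of reach is approached as far as the arm can. A call with a gripper value outside its range is refused whole. The fingers move at their own pace and stop on an object; "newtons" is the grip in N (left out, the last holds). Time passes only in rows, so rows that repeat a pose let the fingers close. It gives the time, the measured TCP pose, the force, the opening and the grip force at its end, in the units of the state.
- sense(): the state, without advancing time (a new reading comes with each control period).
- grab_frame(name): name is "scene" or "top" or "wrist"; returns a dict with "pixels" (400x640x3 uint8, red, green, blue), "vertical_fov" (degrees; the focal length in pixels is half the picture's height over the tangent of half this angle, whatever the lens; pixels are square), "cx", "cy" (the principal point, pixels), "rvec" (rotation vector, rad) and "tvec" (3), from world to camera coordinates, as OpenCV has them; the wrist camera has in their place "mount" (4x4, takes a point from camera to tool coordinates, whose origin is the TCP and whose axes are the flange's). Camera axes: x right, y down, z forward; pixel columns grow to the right and rows downward; lengths in mm; the calibration is good to about 2 mm. A picture is of the moment at which its call begins: read the wrist's pose just before it. There is no depth.
- sign_off(): hands the job in; it is judged then, once.
The state is a dict: "time": time; "joint_pos": joint angles; "qvel": joint speeds; "tau": joint torques, N m; "tcp_pos": TCP position; "ee_rot": TCP orientation; "contact_force": force on the tool from outside, world axes, zero at the start; "wrist_torque": the same for the moment, N m; "finger_gap": opening from 0.0 (shut) to 1.0 (fully open); "gripper_force": force on a finger pad.
Only numpy, scipy, OpenCV 4.12 (cv2) and the standard library are available. Lean on these libraries where they do the work, as an engineer would, in place of code of your own. Each camera call takes 0.05 s, during which the arm holds its last target. There are 200 camera calls.

## Working session

There is one attempt and no reset: what is moved stays moved. The work goes in short steps, Python scripts to look and compute and a tool call to move; the robot and the scene stay as the last step left them, time stands still between calls to the robot, and variables do not carry over. Pictures are saved under pics/ and viewed, at most 14 in all, crops included, and the job is handed in when it is done.

Besides the shell and the picture viewer there is one more tool, called after ">>>" as name(argument=value, ...), one argument or row to a line, values as JSON. servo_tool: Moves the arm, as the interface text tells. Its arguments: {"type":"object","properties":{"commands":{"type":"array","items":{"type":"array","items":{"type":"number"}}},"newtons":{"type":"number"}},"required":["commands"]}

```bash
mkdir -p pics; ls; python3 - <<'E'
from workcell import *
import cv2,pickle
s=sense();print(s)
d={}
for n in("scene","top"):
    f=grab_frame(n);d[n]=f;cv2.imwrite(f"pics/{n}0.png",f["pixels"][:,:,::-1]);print(n,{k:v for k,v in f.items() if k!="pixels"})
pickle.dump(d,open("f0.pkl","wb"))
E
```

```text
pics
{'time': 0.0, 'joint_pos': array([ 0.9973955 ,  0.43520966,  0.02497909,  1.5740974 , -0.01160263,
        1.13400063, -0.07506454]), 'qvel': array([-0.00017825,  0.00060172,  0.00230609, -0.00118836,  0.00027901,
       -0.00047441,  0.0012945 ]), 'tau': array([ 4.15166223e-04, -6.67846084e+01,  9.85057130e-01, -3.14465296e+01,
       -6.04753057e-02,  4.27887007e-02,  1.10309454e-04]), 'tcp_pos': array([ 283.21361482, -556.57324777,  225.95320873]), 'ee_rot': array([-3.05351954e+00, -7.32311616e-01,  7.89936965e-04]), 'contact_force': array([-0.47517277,  0.10576914, -1.04723971]), 'wrist_torque': array([-0.0035393 ,  0.03838483,  0.00193559]), 'gripper_force': 0.0, 'finger_gap': 0.9990994691132983}
scene {'vertical_fov': 49.995840958287275, 'cx': 321.93416927131847, 'cy': 194.58240895825037, 'rvec': array([ 1.73458088, -1.20128318,  0.75229913]), 'tvec': array([-266.14283068,  300.00852544,  885.7109278 ])}
top {'vertical_fov': 55.00908576246211, 'cx': 316.04095714179346, 'cy': 202.28988062099265, 'rvec': array([ 2.14818343, -2.15598205,  0.14408228]), 'tvec': array([ -55.72218127,  586.17111817, 1185.10981221])}
```

View pics/scene0.png

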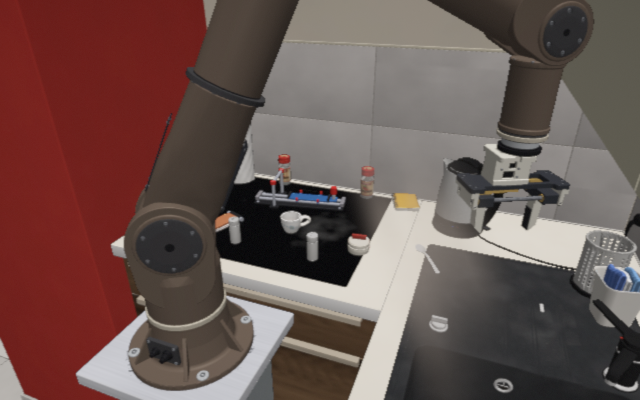

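View pics/top0.png

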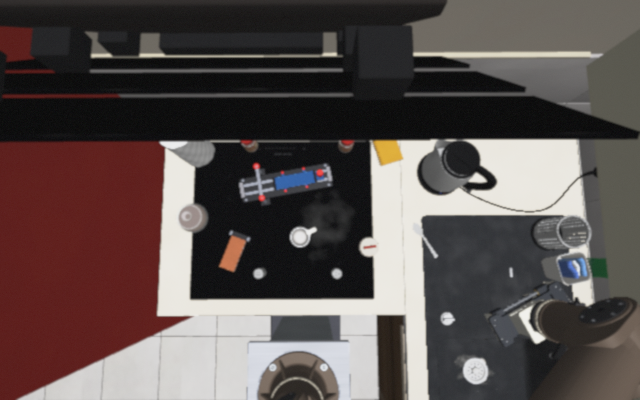

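The scene view shows the station at about (300,199), with the knob at (333,191). In the top view the station runs from the guide at (258,182) to the knob at (320,173). The stone lies around (235,250), brown face up, with its banded end at (241,236). The salt shaker is at (259,272), the tea jar at (193,217) and the mug at (300,237).

```bash
cat > h.py <<'E'
import numpy as np,cv2,pickle
from scipy.spatial.transform import Rotation as R
def cam(f,s=None):
    """K, cam->world rotation, camera centre"""
    fl=200/np.tan(np.radians(f["vertical_fov"])/2)
    K=np.array([[fl,0,f["cx"]],[0,fl,f["cy"]],[0,0,1]])
    if "rvec" in f and f["rvec"] is not None:
        Rw=R.from_rotvec(f["rvec"]).as_matrix(); return K,Rw.T,-Rw.T@f["tvec"]
    T=R.from_rotvec(s["ee_rot"]).as_matrix();M=np.array(f["mount"])
    return K,T@M[:3,:3],T@M[:3,3]+s["tcp_pos"]
def ray(c,p,z):
    K,A,o=c;p=np.atleast_2d(np.asarray(p,float))
    d=(A@np.linalg.inv(K)@np.c_[p,np.ones(len(p))].T).T
    return (o+d*((z-o[2])/d[:,2])[:,None])
def blobs(f,name,amin=8):
    h=cv2.cvtColor(f["pixels"],cv2.COLOR_RGB2HSV);H,S,V=cv2.split(h)
    m={"blue":(H>100)&(H<130)&(S>140)&(V>60),"red":((H<5)|(H>172))&(S>150)&(V>90),
       "brown":(H>=3)&(H<18)&(S>90)&(V>90)}[name].astype(np.uint8)
    n,l,st,c=cv2.connectedComponentsWithStats(m)
    return [(c[i],st[i,4],np.argwhere(l==i)[:,::-1]) for i in range(1,n) if st[i,4]>=amin]
def tool(s,v):
    "world vector mm -> tool axes, cm"
    return np.round(R.from_rotvec(s["ee_rot"]).inv().apply(v)/10,2)
E
python3 - <<'E'
from h import *
d=pickle.load(open("f0.pkl","rb"));f=d["top"];c=cam(f)
print("cam",c[2])
for n,z in(("blue",24),("red",56),("brown",16)):
    for p,a,pts in blobs(f,n):
        if 130<p[1]<300 and 180<p[0]<380:
            r=cv2.minAreaRect(pts.astype(np.float32));print(n,p.round(1),a,ray(c,p,z).round(0)[0],ray(c,cv2.boxPoints(r),z)[:,:2].round(0).tolist())
for n,p,z in(("salt",(259,271),74),("pep",(336,271),74),("tea",(193,217),80),("mug",(300,237),50),("band",(241,236),16),("studs",[(231,235),(250,238)],8),("hoodedge",(300,140),500)):print(n,ray(c,p,z).round(0).tolist())
g=f["pixels"][150:290,180:350,::-1];cv2.imwrite("pics/crop1.png",cv2.resize(g,None,fx=4.5,fy=4.2,interpolation=cv2.INTER_CUBIC)[:600,:800])
E
```

```text
cam [ 422.60750058  -57.696234   1252.70142224]
blue [294.2 179.6] 473 [663.  13.  24.] [[673.0, 80.0], [697.0, -46.0], [655.0, -53.0], [631.0, 72.0]]
blue [318.8 177.7] 10 [669. -67.  24.] [[671.0, -58.0], [671.0, -78.0], [668.0, -78.0], [668.0, -58.0]]
red [245.9 141.2] 34 [783. 167.  56.] [[777.0, 182.0], [787.0, 183.0], [786.0, 150.0], [777.0, 150.0]]
red [346.9 141.6] 45 [ 780. -158.   56.] [[785.0, -142.0], [785.0, -174.0], [772.0, -174.0], [772.0, -142.0]]
red [255.8 165. ] 26 [704. 134.  56.] [[711.0, 143.0], [711.0, 124.0], [694.0, 123.0], [695.0, 142.0]]
red [319.4 172.4] 32 [679. -69.  56.] [[691.0, -61.0], [690.0, -77.0], [671.0, -77.0], [671.0, -61.0]]
red [261.2 197.9] 23 [598. 115.  56.] [[604.0, 122.0], [604.0, 106.0], [592.0, 106.0], [592.0, 122.0]]
brown [251.9 147.7] 11 [772. 154.  16.] [[771.0, 164.0], [778.0, 147.0], [772.0, 144.0], [765.0, 161.0]]
brown [232.1 253.3] 568 [426. 211.  16.] [[385.0, 254.0], [487.0, 216.0], [467.0, 166.0], [366.0, 204.0]]
brown [367.6 246.7] 10 [ 445. -222.   16.] [[447.0, -211.0], [447.0, -230.0], [444.0, -230.0], [444.0, -211.0]]
salt [[372.0, 115.0, 74.0]]
pep [[371.0, -117.0, 74.0]]
tea [[536.0, 319.0, 80.0]]
mug [[475.0, -7.0, 50.0]]
band [[481.0, 183.0, 16.0]]
studs [[484.0, 217.0, 8.0], [475.0, 156.0, 8.0]]
hoodedge [[651.0, -26.0, 500.0]]
```

View pics/crop1.png

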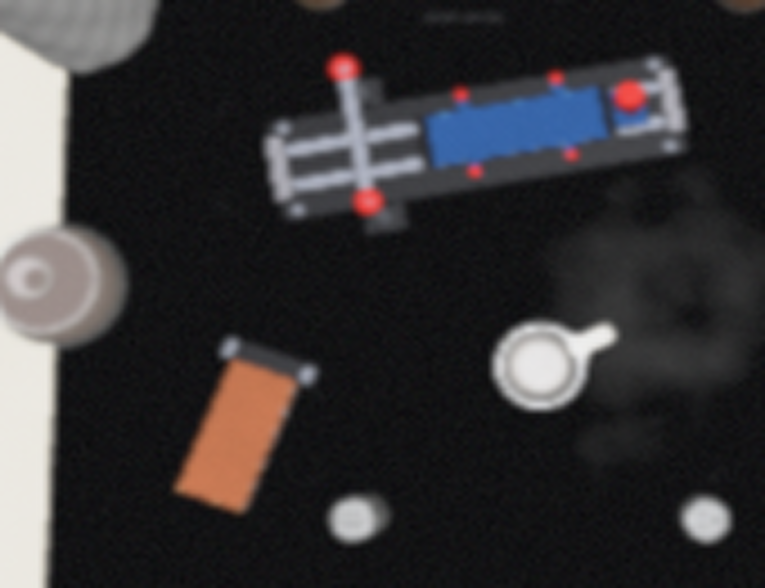

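```bash
python3 - <<'E'
from workcell import *
from h import *
d=pickle.load(open("f0.pkl","rb"));c=cam(d["top"])
px=lambda x,y:(180+x/4.5,150+y/4.2)
st=ray(c,[px(229,349),px(308,375)],8);en=ray(c,[px(177,490),px(245,514)],16)
sm=st.mean(0);dd=en.mean(0)-sm;print("studs",st.round(),sm.round(),"d deg",np.degrees(np.arctan2(dd[1],dd[0])),np.hypot(*dd[:2]),"studaxis deg",np.degrees(np.arctan2(*(st[0]-st[1])[1::-1])))
pins=ray(c,[px(461,95),px(556,78),px(475,171),px(571,155)],32);print("pins",pins.round())
ends=ray(c,[px(280,170),px(675,98)],22);e=ends[0]-ends[1];print("station +y deg",np.degrees(np.arctan2(e[1],e[0])),ends.round())
k=ray(c,px(629,96),68);print("knob",k.round(),"seat(pins)",pins.mean(0).round())
s=sense();T=R.from_rotvec(s["ee_rot"]).as_matrix();print(T.round(3))
print("tool x yaw",np.degrees(np.arctan2(T[1,0],T[0,0])),"base bearing",np.degrees(np.arctan2(s["tcp_pos"][1],s["tcp_pos"][0])),np.degrees(s["joint_pos"]).round())
c2=cam(d["scene"]);K,A,o=c2;print("scene cam",o)
for p in((400,5),(300,42),(240,20)):
    v=A@np.linalg.inv(K)@[*p,1];print(p,(o+v*(600-o[0])/v[0]).round(),(o+v*(800-o[0])/v[0]).round())
E
```

```text
studs [[491. 218.   8.]
 [470. 161.   8.]] [481. 189.   8.] d deg 160.93372786358086 111.87796787518461 studaxis deg 70.58709197173907
pins [[684.  51.  32.]
 [697. -18.  32.]
 [625.  40.  32.]
 [637. -29.  32.]]
station +y deg 101.03837196382669 [[ 628.  182.   22.]
 [ 684. -104.   22.]]
knob [[675. -70.  68.]] seat(pins) [661.  11.  32.]
[[ 0.891  0.454 -0.001]
 [ 0.454 -0.891  0.001]
 [-0.    -0.001 -1.   ]]
tool x yaw 26.970427152588936 base bearing -63.028731300909065 [57. 25.  1. 90. -1. 65. -4.]
scene cam [-529.43340477 -482.28957305  657.58498076]
(400, 5) [ 600. -261.  616.] [ 800. -221.  609.]
(300, 42) [600.   5. 520.] [800.  91. 496.]
(240, 20) [600. 186. 571.] [800. 304. 556.]
```

>>> servo_tool(
  commands=[
    [24.5,-29.7,0,-67,1],
    [24.5,-29.7,0,-67,1],
    [24.5,-29.7,0,-67,1],
    [24.5,-29.7,0,-67,1],
    [24.5,-29.7,0,-67,1],
    [24.5,-29.7,0,-67,1],
    [24.5,-29.7,0,-67,1],
    [24.5,-29.7,0,-67,1],
    [24.5,-29.7,0,-67,1],
    [24.5,-29.7,0,-67,1],
    [24.5,-29.7,0,-67,1],
  ],
)

```text
time: 1.02
tcp_pos: [367.7, -178.0, 226.9]
ee_rot: [-2.134, -2.306, -0.001]
contact_force: [-0.6, 0.1, -0.4]
finger_gap: 0.999
gripper_force: 0.0
```

```bash
cat >> h.py <<'E'
def go(s,p,yaw):
    "print the servo row (cm, deg) that takes the tool to p with tool x at yaw deg"
    T=R.from_rotvec(s["ee_rot"]).as_matrix();y=np.degrees(np.arctan2(T[1,0],T[0,0]))
    print("at",s["tcp_pos"].round(1),"yaw %.1f"%y,"row",tool(s,np.array(p)-s["tcp_pos"]),"spin %.1f"%((y-yaw+180)%360-180),"q",np.degrees(s["joint_pos"]).round(),"F",s["contact_force"].round(1),"gap %.2f grip %.1f t %.1f"%(s["finger_gap"],s["gripper_force"],s["time"]))
E
python3 -c "
from workcell import *
from h import *
go(sense(),[450,197,230],160.7)"
```

```text
at [ 367.7 -178.   226.9] yaw 94.4 row [36.75 11.11 -0.3 ] spin -66.3 q [ 39.   6. -23. 117.   3.  58.  20.] F [-0.6  0.1 -0.4] gap 1.00 grip 0.0 t 1.0
```

>>> servo_tool(
  commands=[
    [36.8,11.1,-0.3,-66.3,1],
    [36.8,11.1,-0.3,-66.3,1],
    [36.8,11.1,-0.3,-66.3,1],
    [36.8,11.1,-0.3,-66.3,1],
    [36.8,11.1,-0.3,-66.3,1],
    [36.8,11.1,-0.3,-66.3,1],
    [36.8,11.1,-0.3,-66.3,1],
    [36.8,11.1,-0.3,-66.3,1],
    [36.8,11.1,-0.3,-66.3,1],
    [36.8,11.1,-0.3,-66.3,1],
    [36.8,11.1,-0.3,-66.3,1],
    [36.8,11.1,-0.3,-66.3,1],
  ],
)

```text
time: 2.02
tcp_pos: [452.8, 192.5, 229.0]
ee_rot: [-0.542, -3.093, 0.001]
contact_force: [0.7, -1.0, -0.5]
finger_gap: 0.998
gripper_force: 0.0
```

```bash
python3 -c "
from workcell import *
from h import *
s=sense();f=grab_frame('wrist');pickle.dump((s,f),open('w1.pkl','wb'));cv2.imwrite('pics/w1.png',f['pixels'][:,:,::-1])
go(s,[450,197,230],160.7);print(cam(f,s)[2],f['mount'])"
```

```text
at [452.8 192.5 229. ] yaw 160.1 row [ 0.41  0.33 -0.1 ] spin -0.6 q [  7.  18. -46. 105.  15.  63.  26.] F [ 0.7 -1.  -0.5] gap 1.00 grip 0.0 t 2.0
[384.07969927 217.45420618 387.33581516] [[-4.88159304e-05 -9.62088204e-01 -2.72738491e-01  7.32391068e+01]
 [ 9.99999953e-01  3.56910621e-05 -3.04885011e-04 -7.02620469e-02]
 [ 3.03060599e-04 -2.72738493e-01  9.62088157e-01 -1.58253682e+02]
 [ 0.00000000e+00  0.00000000e+00  0.00000000e+00  1.00000000e+00]]
```

View pics/w1.png

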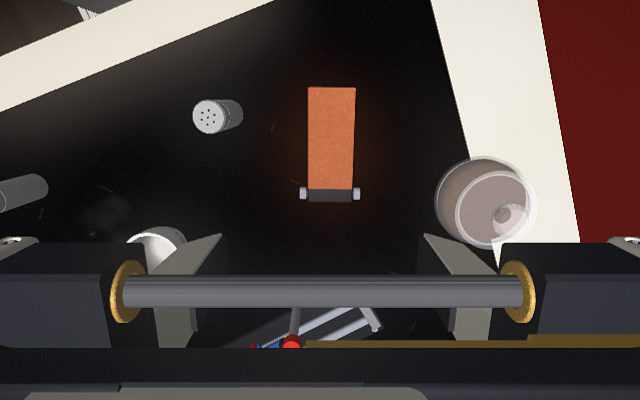

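```bash
python3 - <<'E'
from h import *
s,f=pickle.load(open('w1.pkl','rb'));c=cam(f,s)
b=max(blobs(f,"brown"),key=lambda t:t[1])
box=cv2.boxPoints(cv2.minAreaRect(b[2].astype(np.float32)));P=ray(c,box,16)[:,:2];print(box.round(1).tolist(),P.round(1).tolist())
Q=np.float32(ray(c,b[2],16)[:,:2]);(cx,cy),wh,a=cv2.minAreaRect(Q);print("rect",cx,cy,wh,a)
V=cv2.cvtColor(f["pixels"],cv2.COLOR_RGB2GRAY)
sub=(V[183:204,292:370]>110).astype(np.uint8)
n,l,st,ce=cv2.connectedComponentsWithStats(sub)
for i in range(1,n):
    if st[i,4]>15: print("bright",st[i],(ce[i]+[292,183]).round(1),ray(c,ce[i]+[292,183],10).round(1))
# stud mid from plain end
pr=P.copy()
ax=np.array([np.cos(np.radians(a)),np.sin(np.radians(a))]); 
if wh[1]>wh[0]: ax=np.array([-ax[1],ax[0]])
if ax[0]>0: ax=-ax
end=np.array([cx,cy])+ax*max(wh)/2
sm=end-112*ax;print("plain end",end,"yaw d",np.degrees(np.arctan2(ax[1],ax[0])),"stud",sm)
u=np.array([ax[1],-ax[0]])*-1
u=np.array([-ax[1],ax[0]]);u=u if u[1]>0 else -u
for p,z in(((435,205),5),((435,205),50),((487,208),80),((538,210),50),((482,157),50)):
    r=ray(c,p,z)[0,:2]-sm;print("jar",p,z,"along closing %.0f along d %.0f"%(r@u,r@ax))
E
```

```text
[[308.0, 87.0], [355.0, 87.0], [355.0, 189.0], [308.0, 189.0]] [[369.8, 206.8], [385.8, 251.0], [485.7, 217.6], [468.5, 169.9]]
rect 427.0372009277344 210.6709747314453 (47.401912689208984, 105.51344299316406) 69.47920989990234
bright [ 16   0  44   6 262] [329.7 185.5] [[474.2 192.8  10. ]]
bright [ 8  5  6 11 66] [302.5 193. ] [[472.  161.8  10. ]]
bright [62  5  6 12 70] [356.4 193.5] [[492.8 217.5  10. ]]
plain end [377.62815441 229.16469758] yaw d 159.47920989990234 stud [482.52120032 189.90340726]
jar (435, 205) 5 along closing 119 along d -14
jar (435, 205) 50 along closing 104 along d -0
jar (487, 208) 80 along closing 141 along d 7
jar (538, 210) 50 along closing 207 along d -4
jar (482, 157) 50 along closing 144 along d 48
```

The wrist view shows the stone running from its plain end at (308–355, 88) to its studs at (303,193) and (356,193). The salt shaker is at (210,116), and the tea jar's near edge is at (435,205). The gap from jar to gripper body is about 10 mm, so I'll grasp with a slight offset away from the jar.

```bash
python3 -c "
from workcell import *
from h import *
s=sense();go(s,[481,186,60],159.5);go(s,[481,186,3],159.5)"
```

```text
at [452.7 191.5 229. ] yaw 160.0 row [-2.86  0.48 16.9 ] spin 0.5 q [  7.  18. -46. 105.  15.  63.  26.] F [0.4 0.  0.7] gap 1.00 grip 0.0 t 2.1
at [452.7 191.5 229. ] yaw 160.0 row [-2.86  0.49 22.6 ] spin 0.5 q [  7.  18. -46. 105.  15.  63.  26.] F [0.4 0.  0.7] gap 1.00 grip 0.0 t 2.1
```

>>> servo_tool(
  commands=[
    [-2.9,0.5,2,0.5,1],
    [-2.9,0.5,5,0.5,1],
    [-2.9,0.5,8,0.5,1],
    [-2.9,0.5,11,0.5,1],
    [-2.9,0.5,14,0.5,1],
    [-2.9,0.5,16.9,0.5,1],
    [-2.9,0.5,16.9,0.5,1],
    [-2.9,0.5,16.9,0.5,1],
    [-2.9,0.5,16.9,0.5,1],
  ],
)

```text
time: 2.82
tcp_pos: [482.2, 187.7, 62.1]
ee_rot: [0.555, 3.091, 0.0]
contact_force: [1.1, -0.2, 0.2]
finger_gap: 1.0
gripper_force: 0.0
```

```bash
python3 -c "
from workcell import *
from h import *
s=sense();go(s,[481,186,3],159.5)"
```

```text
at [482.2 187.7  62.1] yaw 159.6 row [ 0.06 -0.21  5.91] spin 0.1 q [  0.  32. -38. 113.  28.  44.  16.] F [ 1.1 -0.2  0.2] gap 1.00 grip 0.0 t 2.8
```

>>> servo_tool(
  commands=[
    [0.1,-0.2,2,0,1],
    [0.1,-0.2,4,0,1],
    [0.1,-0.2,5.2,0,1],
    [0.1,-0.2,5.7,0,1],
    [0.1,-0.2,5.7,0,1],
    [0.1,-0.2,5.7,0,1],
  ],
)

```text
time: 3.32
tcp_pos: [480.4, 187.3, 4.7]
ee_rot: [0.552, 3.092, 0.001]
contact_force: [-0.4, 0.3, -0.3]
finger_gap: 0.997
gripper_force: 0.0
```

>>> servo_tool(
  commands=[
    [-0.1,0,0.15,0,0.8],
    [-0.1,0,0.15,0,0.7],
    [-0.1,0,0.15,0,0.5],
    [-0.1,0,0.15,0,0.5],
    [-0.1,0,0.15,0,0.5],
    [-0.1,0,0.15,0,0.5],
    [-0.1,0,0.15,0,0.5],
    [-0.1,0,0.15,0,0.5],
  ],
  newtons=30,
)

```text
time: 3.98
tcp_pos: [481.2, 187.0, 2.6]
ee_rot: [0.552, 3.092, 0.001]
contact_force: [1.2, -0.2, 5.5]
finger_gap: 0.709
gripper_force: 30.0
```

>>> servo_tool(
  commands=[
    [0,0,-0.5,0,0.5],
    [0.1,0,-1.5,0,0.5],
    [0.25,0,-2.5,0,0.5],
    [0.55,0,-3.5,0,0.5],
    [1.0,0,-4.5,0,0.5],
    [1.5,0,-5.6,0,0.5],
    [2.1,0,-6.6,0,0.5],
    [2.8,0,-7.5,0,0.5],
    [3.6,0,-8.3,0,0.5],
    [4.4,0,-9.0,0,0.5],
    [5.3,0,-9.6,0,0.5],
    [6.2,0,-10.2,0,0.5],
  ],
)

```text
time: 4.98
tcp_pos: [421.4, 208.3, 104.7]
ee_rot: [-0.551, -3.093, 0.0]
contact_force: [-0.4, -0.8, -2.8]
finger_gap: 0.713
gripper_force: 30.0
```

>>> servo_tool(
  commands=[
    [0.8,0,-0.4,0,0.5],
    [1.6,0,-0.7,0,0.5],
    [2.3,0,-1.0,0,0.5],
    [3.0,0,-1.2,0,0.5],
    [3.6,0,-1.4,0,0.5],
    [4.1,0,-1.7,0,0.5],
    [4.4,0,-2.2,0,0.5],
    [4.6,0,-3.0,0,0.5],
    [4.6,0,-4.0,0,0.5],
    [4.6,0,-5.0,0,0.5],
    [4.6,0,-6.0,0,0.5],
    [4.6,0,-6.5,0,0.5],
  ],
)

```text
time: 5.98
tcp_pos: [380.2, 224.3, 171.1]
ee_rot: [0.552, 3.091, 0.002]
contact_force: [-0.3, 0.2, -2.7]
finger_gap: 0.713
gripper_force: 30.0
```

```bash
python3 -c "
from workcell import *
from h import *
s=sense();f=grab_frame('wrist');pickle.dump((s,f),open('w2.pkl','wb'))
g=grab_frame('scene');cv2.imwrite('pics/w2.png',np.vstack([f['pixels'][:,:,::-1][100:],cv2.resize(g['pixels'][160:280,180:400,::-1],(640,300))]))
go(s,[500,100,170],101)"
```

```text
at [380.2 224.3 171.1] yaw 159.7 row [-15.55  -7.52   0.12] spin 58.7 q [  1.  18. -46. 116.  16.  53.  16.] F [-0.3  0.2 -2.7] gap 0.71 grip 30.0 t 6.0
```

View pics/w2.png

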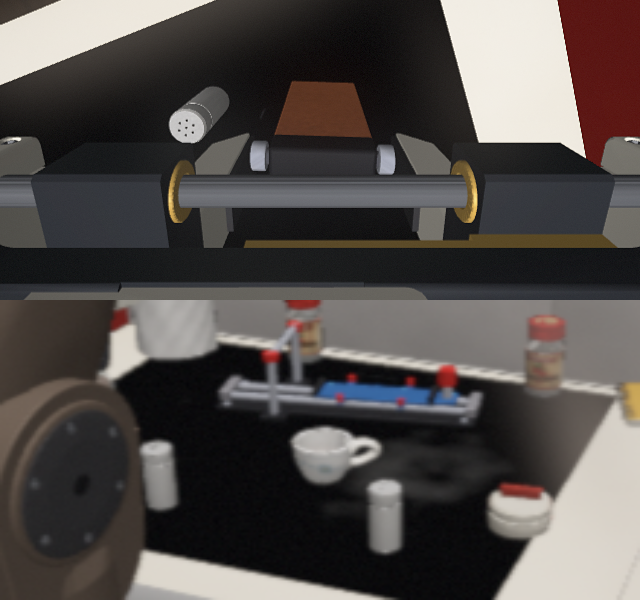

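The stone is hanging with its brown face toward tool +x, and the other objects haven't moved. Before going in over the station I'll work out where the overhead cabinet's edge is.

```bash
python3 - <<'E'
from h import *
d=pickle.load(open("f0.pkl","rb"))
K,A,o=cam(d["top"]);t=[]
g=cv2.cvtColor(d["scene"]["pixels"],cv2.COLOR_RGB2GRAY).astype(int)
for col in(300,340,420,450):
    e=np.abs(np.diff(g[20:90,col]));print(col,[(20+i,e[i]) for i in np.argsort(-e)[:3]])
for col in (50,300,600):
    v=A@np.linalg.inv(K)@[col,140,1];print([(z,(o+v*(z-o[2])/v[2]).round().tolist()[:2]) for z in(450,550,650,800)])
K,A,o=cam(d["scene"])
for p in((300,42),(450,48)):
    v=A@np.linalg.inv(K)@[*p,1];print(p,[(x,(o+v*(x-o[0])/v[0]).round().tolist()[1:]) for x in(500,650,800)])
E
```

```text
300 [(np.int64(39), np.int64(15)), (np.int64(40), np.int64(12)), (np.int64(41), np.int64(12))]
340 [(np.int64(41), np.int64(18)), (np.int64(42), np.int64(17)), (np.int64(43), np.int64(14))]
420 [(np.int64(46), np.int64(13)), (np.int64(44), np.int64(8)), (np.int64(45), np.int64(8))]
450 [(np.int64(46), np.int64(24)), (np.int64(47), np.int64(18)), (np.int64(48), np.int64(15))]
[(450, [668.0, 515.0]), (550, [638.0, 444.0]), (650, [607.0, 373.0]), (800, [561.0, 265.0])]
[(450, [666.0, -24.0]), (550, [636.0, -28.0]), (650, [606.0, -32.0]), (800, [560.0, -39.0])]
[(450, [664.0, -670.0]), (550, [634.0, -594.0]), (650, [604.0, -518.0]), (800, [559.0, -403.0])]
(300, 42) [(500, [-38.0, 532.0]), (650, [26.0, 514.0]), (800, [91.0, 496.0])]
(450, 48) [(500, [-398.0, 534.0]), (650, [-386.0, 516.0]), (800, [-374.0, 498.0])]
```

```bash
python3 - <<'E'
from workcell import *
from h import *
g=grab_frame('scene')['pixels'][:,:,::-1];t=grab_frame('top')['pixels'][:,:,::-1]
c=lambda a:cv2.LUT(a,(255*(np.arange(256)/255)**.5).astype(np.uint8))
cv2.imwrite('pics/s3.png',np.vstack([cv2.resize(c(g[:200]),(800,250)),cv2.resize(c(t[:260]),(800,325))]))
E
```

```text
(no output)
```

View pics/s3.png

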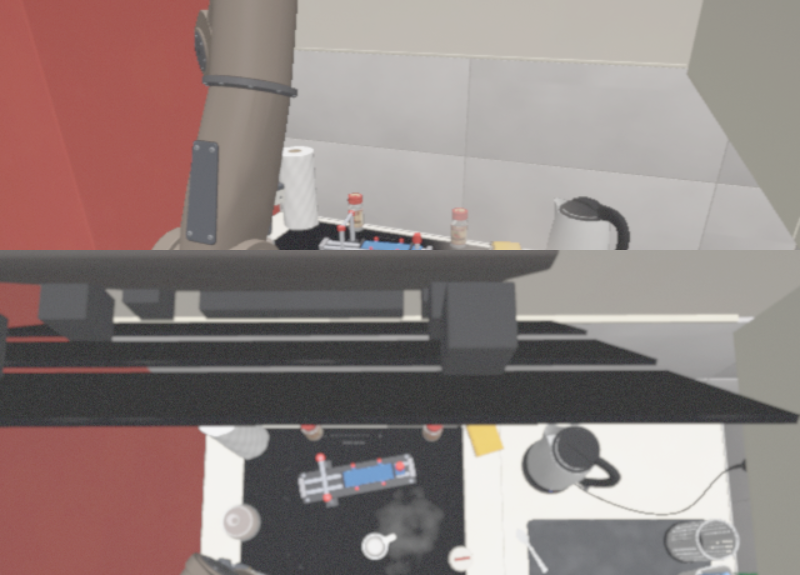

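Gamma-boosted, the scene view shows the line at row 42 is only the top of the tiling. The shelves in the top view are above the scene camera's field, so z > 600. Keeping the TCP at or below 180 is safe. Next I move the hanging stone beside the station.

>>> servo_tool(
  commands=[
    [-0.3,-0.2,0,0,0.5],
    [-1.0,-0.8,-0.1,0,0.5],
    [-2.2,-1.7,-0.2,0,0.5],
    [-3.6,-2.8,-0.3,0,0.5],
    [-5.1,-3.9,-0.4,0,0.5],
    [-6.6,-5.1,-0.5,0,0.5],
    [-8.1,-6.2,-0.5,0,0.5],
    [-9.6,-7.4,-0.5,0,0.5],
    [-11.1,-8.5,-0.5,0,0.5],
    [-12.6,-9.7,-0.5,0,0.5],
    [-14.1,-10.8,-0.5,0,0.5],
    [-15.6,-12.0,-0.5,0,0.5],
  ],
)

```text
time: 7.18
tcp_pos: [484.6, 55.6, 173.8]
ee_rot: [-0.552, -3.092, 0.001]
contact_force: [0.1, 0.8, -1.9]
finger_gap: 0.715
gripper_force: 30.0
```

>>> servo_tool(
  commands=[
    [-1.5,-1.15,0,4,0.5],
    [-3.0,-2.3,0,9,0.5],
    [-4.5,-3.4,0,15,0.5],
    [-6.0,-4.6,0,21,0.5],
    [-7.5,-5.7,0,27,0.5],
    [-9.0,-6.9,0,33,0.5],
    [-10.2,-7.8,0,39,0.5],
    [-11.1,-8.5,0,45,0.5],
    [-11.6,-8.9,0,51,0.5],
    [-11.9,-9.1,0,56,0.5],
    [-11.9,-9.1,0,58.7,0.5],
    [-11.9,-9.1,0,58.7,0.5],
  ],
)

```text
time: 8.18
tcp_pos: [564.1, -70.4, 173.5]
ee_rot: [-2.0, -2.422, 0.002]
contact_force: [0.0, -0.2, -2.6]
finger_gap: 0.713
gripper_force: 30.0
```

>>> servo_tool(
  commands=[
    [0,0,0,0,0.5],
    [0,0,0,0,0.5],
    [0,0,0,0,0.5],
    [0,0,0,0,0.5],
  ],
)

```text
time: 8.52
tcp_pos: [564.3, -69.2, 174.2]
ee_rot: [-1.996, -2.426, 0.0]
contact_force: [0.4, -0.5, -3.1]
finger_gap: 0.72
gripper_force: 30.0
```

```bash
python3 -c "
from workcell import *
from h import *
s=sense();f=grab_frame('wrist');pickle.dump((s,f),open('w3.pkl','wb'));cv2.imwrite('pics/w3.png',f['pixels'][:,:,::-1])
go(s,[565,-69,175],101)"
```

```text
at [564.3 -69.2 174.2] yaw 101.1 row [ 0.    0.07 -0.08] spin 0.1 q [ 19.  25. -25. 100.  12.  57.   2.] F [ 0.4 -0.5 -3.1] gap 0.72 grip 30.0 t 8.5
```

View pics/w3.png

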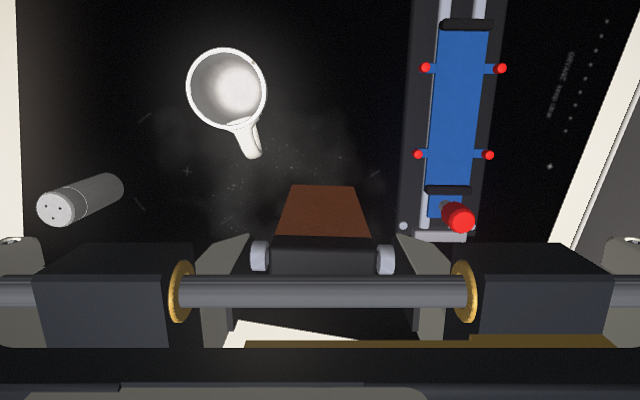

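The wrist view shows the cradle clearly: red pins at (426,68), (502,68), (418,154) and (490,155), black end walls at rows 25 and 189, and the knob at (461,218). The stone hangs upright with its brown face toward the camera.

```bash
python3 - <<'E'
from workcell import *
from h import *
s,f=pickle.load(open('w3.pkl','rb'));c=cam(f,s)
B=[b for b in blobs(f,"red",15) if b[0][1]<240 and b[0][0]>380]
for b in B: print(b[0].round(1),b[1])
pp=np.array([b[0] for b in B if b[1]<200 and b[0][1]<180]);P=ray(c,pp,31.5)[:,:2];print(P.round(1))
seat=P.mean(0);P=P[np.argsort(P[:,1])]
y=P[2:].mean(0)-P[:2].mean(0);print("len",np.hypot(*y),"yaw",np.degrees(np.arctan2(y[1],y[0])))
a=P[2]-P[3] if P[2][0]>P[3][0] else P[3]-P[2];b=P[0]-P[1] if P[0][0]>P[1][0] else P[1]-P[0]
print("seat",seat,"x yaws",[np.degrees(np.arctan2(v[1],v[0])) for v in(a,b)],np.hypot(*a))
k=max(B,key=lambda b:b[1]);print("knob",ray(c,k[0],62)[0])
w=ray(c,[(467,30),(448,185)],32)[:,:2]-seat;u=y/np.hypot(*y);print("walls",w@u)
# brown hanging face
b=max(blobs(f,"brown"),key=lambda t:t[1]);print(b[0],cv2.boundingRect(b[2].astype(np.int32)))
bl=max(blobs(f,"blue"),key=lambda t:t[1]);Q=np.float32(ray(c,bl[2],24)[:,:2]);print("blue",cv2.minAreaRect(Q))
t=pickle.load(open("f0.pkl","rb"))["top"];ct=cam(t)
g=ray(ct,[(255.8,165),(261.2,197.9)],100)[:,:2];print("guide tops",g,(g.mean(0)-seat)@u)
E
```

```text
[424.2  67. ] 97
[499.6  68.1] 122
[416.8 153.6] 83
[487.7 154.4] 100
[457.8 217. ] 774
[[625.7  40.8]
 [685.2  51.7]
 [638.3 -27.5]
 [697.8 -16.5]]
len 69.3880227019456 yaw 100.45816387533854
seat [661.73929966  12.12637527] x yaws [np.float64(10.346044803442371), np.float64(10.485044921359595)] 60.41459402818972
knob [675.37937353 -67.72633448  62.        ]
walls [ 62.17028022 -61.82224609]Traceback (most recent call last):
  File "<stdin>", line 14, in <module>
ValueError: max() iterable argument is empty
```

>>> servo_tool(
  commands=[
    [0.1,0.3,0,0.6,0.5],
    [0.3,1,0,0.6,0.5],
    [0.5,2,0,0.6,0.5],
    [0.8,3.3,0,0.6,0.5],
    [1.1,4.6,0,0.6,0.5],
    [1.4,5.9,0,0.6,0.5],
    [1.7,7.2,0,0.6,0.5],
    [2.0,8.4,0,0.6,0.5],
    [2.3,9.5,0,0.6,0.5],
    [2.5,10.3,0,0.6,0.5],
    [2.7,10.8,0,0.6,0.5],
    [2.8,11.1,0,0.6,0.5],
  ],
)

```text
time: 9.57
tcp_pos: [668.7, -19.4, 173.9]
ee_rot: [-2.008, -2.415, -0.0]
contact_force: [-0.6, -0.3, -2.6]
finger_gap: 0.712
gripper_force: 30.0
```

>>> servo_tool(
  commands=[
    [0,0,0,0,0.5],
    [0,0,0,0,0.5],
    [0,0,0,0,0.5],
    [0,0,0,0,0.5],
    [0,0,0,0,0.5],
    [0,0,0,0,0.5],
  ],
)

```text
time: 10.07
tcp_pos: [667.8, -20.6, 174.4]
ee_rot: [2.01, 2.414, -0.0]
contact_force: [-0.2, 0.2, -2.6]
finger_gap: 0.716
gripper_force: 30.0
```

```bash
python3 -c "
from workcell import *
from h import *
s=sense();go(s,[671,-38,134],100.45)"
```

```text
at [667.8 -20.6 174.4] yaw 100.4 row [-1.77 -0.01  4.04] spin -0.0 q [ 12.  33. -23.  86.  14.  64.  -4.] F [-0.2  0.2 -2.6] gap 0.72 grip 30.0 t 10.1
```

>>> servo_tool(
  commands=[
    [-0.3,0,0.3,0,0.5],
    [-0.7,0,0.9,0,0.5],
    [-1.1,0,1.6,0,0.5],
    [-1.4,0,2.3,0,0.5],
    [-1.6,0,2.9,0,0.5],
    [-1.8,0,3.4,0,0.5],
    [-1.8,0,3.8,0,0.5],
    [-1.8,0,4.0,0,0.5],
    [-1.8,0,4.0,0,0.5],
    [-1.8,0,4.0,0,0.5],
    [-1.8,0,4.0,0,0.5],
  ],
)

```text
time: 10.98
tcp_pos: [671.5, -37.7, 134.6]
ee_rot: [2.009, 2.415, 0.001]
contact_force: [1.8, 0.0, -3.0]
finger_gap: 0.716
gripper_force: 30.0
```

>>> servo_tool(
  commands=[
    [0,0,0.1,0,0.5],
    [0,0,0.2,0,0.5],
    [0,0,0.3,0,0.5],
    [0,0,0.3,0,0.5],
    [0,0,0.3,0,0.5],
  ],
)

```text
time: 11.4
tcp_pos: [671.2, -38.0, 131.2]
ee_rot: [-2.009, -2.415, 0.0]
contact_force: [-0.6, -0.1, -3.6]
finger_gap: 0.712
gripper_force: 30.0
```

Lowering in 1 mm steps to find contact.

>>> servo_tool(
  commands=[
    [0,0,0.1,0,0.5],
    [0,0,0.1,0,0.5],
    [0,0,0.1,0,0.5],
  ],
)

```text
time: 11.65
tcp_pos: [671.5, -38.0, 130.7]
ee_rot: [2.009, 2.414, 0.001]
contact_force: [-0.3, 0.1, 1.7]
finger_gap: 0.711
gripper_force: 30.0
```

>>> servo_tool(
  commands=[
    [0,0,0.1,0,0.5],
    [0,0,0.1,0,0.5],
    [0,0,0.1,0,0.5],
  ],
)

```text
time: 11.9
tcp_pos: [671.7, -38.0, 130.6]
ee_rot: [2.009, 2.414, 0.001]
contact_force: [-3.2, -0.9, 8.8]
finger_gap: 0.716
gripper_force: 30.0
```

>>> servo_tool(
  commands=[
    [0.2,0,-0.1,0,0.5],
    [0.5,0,-0.1,0,0.5],
    [1.0,0,-0.1,0,0.5],
    [1.5,0,-0.1,0,0.5],
    [2.0,0,-0.05,0,0.5],
    [2.4,0,0.0,0,0.5],
    [2.9,0,0.1,0,0.5],
    [3.4,0,0.2,0,0.5],
    [3.9,0,0.3,0,0.5],
    [4.3,0,0.4,0,0.5],
    [4.8,0,0.6,0,0.5],
    [4.8,0,0.6,0,0.5],
  ],
)

```text
time: 12.9
tcp_pos: [661.7, 10.7, 122.4]
ee_rot: [-2.007, -2.415, 0.001]
contact_force: [1.0, 0.5, -0.6]
finger_gap: 0.712
gripper_force: 30.0
```

```bash
python3 -c "
from workcell import *
from h import *
s=sense();f=grab_frame('wrist');pickle.dump((s,f),open('w4.pkl','wb'));g=grab_frame('scene')
cv2.imwrite('pics/w4.png',np.vstack([f['pixels'][:300,:,::-1],cv2.resize(g['pixels'][130:230,220:400,::-1],(640,300))]))
print((s['tcp_pos'][:2]-[661.7,12.1])@[-.1814,.9834],(s['tcp_pos'][:2]-[661.7,12.1])@[.9834,.1814]);go(s,[0,0,0],100.45)"
```

```text
-1.410332703443308 -0.2982986329649527
at [661.7  10.7 122.4] yaw 100.6 row [ 11.06 -65.23  12.35] spin 0.1 q [  9.  36. -22.  90.  15.  58.  -8.] F [ 1.   0.5 -0.6] gap 0.71 grip 30.0 t 12.9
```

View pics/w4.png

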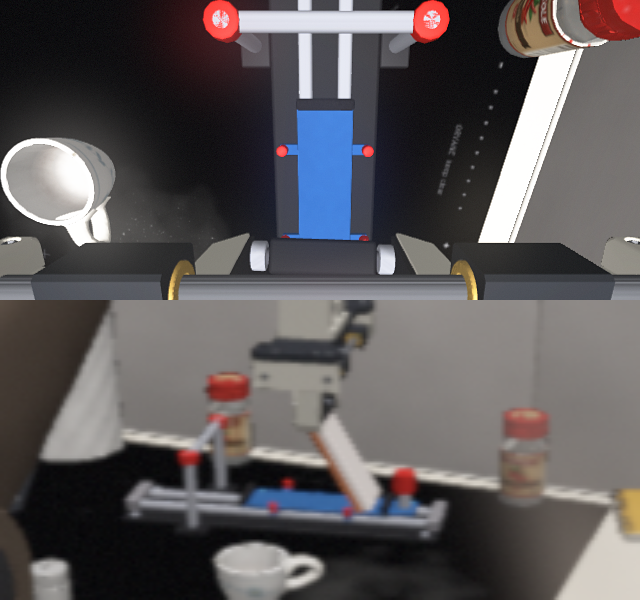

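The stone is leaning as planned: plain end on the cradle floor at the loading side, white face turning up. The guide bar is ahead at (325,20) and the pins are at (282,151) and (368,151). Continuing the arc.

>>> servo_tool(
  commands=[
    [0.6,0,0.25,0,0.5],
    [1.4,0,0.7,0,0.5],
    [2.2,0,1.25,0,0.5],
    [2.8,0,1.9,0,0.5],
    [3.4,0,2.55,0,0.5],
    [3.9,0,3.3,0,0.5],
    [4.25,0,4.1,0,0.5],
    [4.55,0,4.9,0,0.5],
    [4.8,0,5.8,0,0.5],
    [4.95,0,6.7,0,0.5],
    [4.95,0,6.7,0,0.5],
    [4.95,0,6.7,0,0.5],
  ],
)

```text
time: 14.0
tcp_pos: [652.7, 57.1, 55.2]
ee_rot: [-2.009, -2.414, 0.003]
contact_force: [-0.0, -0.0, -1.4]
finger_gap: 0.711
gripper_force: 30.0
```

```bash
python3 -c "
from workcell import *
from h import *
s=sense();f=grab_frame('wrist');pickle.dump((s,f),open('w5.pkl','wb'))
for s_,f_ in(pickle.load(open('w4.pkl','rb')),(s,f)):
  c=cam(f_,s_)
  for b in blobs(f_,'red',15):
    if b[0][1]<235: print(b[0].round(1),b[1],[((ray(c,b[0],z)[0,:2]-[661.7,12.1])@[[-.1814,.9834],[.9834,.1814]][0]).round(1) for z in (31.5,100)],[((ray(c,b[0],z)[0,:2]-[661.7,12.1])@[.9834,.1814]).round(1) for z in (31.5,100)])
print((s['tcp_pos'][:2]-[661.7,12.1])@[-.1814,.9834],(s['tcp_pos'][:2]-[661.7,12.1])@[.9834,.1814]);go(s,[0,0,0],100.45)"
```

```text
[221.6  20.9] 1016 [np.float64(118.5), np.float64(105.6)] [np.float64(-65.1), np.float64(-47.3)]
[429.3  21.3] 1022 [np.float64(118.5), np.float64(105.6)] [np.float64(68.0), np.float64(49.2)]
[526.8   8. ] 64 [np.float64(126.3), np.float64(111.3)] [np.float64(129.2), np.float64(93.6)]
[611.1  17.8] 2169 [np.float64(120.7), np.float64(107.2)] [np.float64(183.9), np.float64(133.3)]
[546.1  28.8] 65 [np.float64(114.2), np.float64(102.5)] [np.float64(143.5), np.float64(104.0)]
[281.4 150.5] 105 [np.float64(35.4), np.float64(45.3)] [np.float64(-29.3), np.float64(-21.3)]
[367.4 150.7] 108 [np.float64(35.4), np.float64(45.4)] [np.float64(31.4), np.float64(22.7)]
[597.8  78.5] 273 [np.float64(127.7), np.float64(124.5)] [np.float64(133.4), np.float64(83.0)]
[559.6  78.5] 16 [np.float64(127.6), np.float64(124.5)] [np.float64(114.8), np.float64(71.4)]
[636.7 100. ] 79 [np.float64(117.5), np.float64(118.2)] [np.float64(154.7), np.float64(96.3)]
[622.  102.4] 23 [np.float64(116.4), np.float64(117.4)] [np.float64(147.7), np.float64(91.9)]
[177.6 132.1] 2045 [np.float64(101.9), np.float64(108.4)] [np.float64(-74.1), np.float64(-46.3)]
[477.3 132.8] 2434 [np.float64(101.5), np.float64(108.2)] [np.float64(77.9), np.float64(48.5)]
[622.5 118.9] 146 [np.float64(108.4), np.float64(112.5)] [np.float64(149.8), np.float64(93.3)]
45.91859456881926 -0.6407294735298604
at [652.7  57.1  55.2] yaw 100.4 row [  6.22 -65.22   5.67] spin -0.0 q [  4.  39. -21.  94.  17.  50. -14.] F [-0.  -0.  -1.4] gap 0.71 grip 30.0 t 14.0
```

>>> servo_tool(
  commands=[
    [0.15,0.06,0.45,0,0.5],
    [0.3,0.12,0.9,0,0.5],
    [0.4,0.12,1.4,0,0.5],
    [0.5,0.12,1.9,0,0.5],
    [0.6,0.12,2.3,0,0.5],
    [0.6,0.12,2.6,0,0.5],
    [0.6,0.12,2.7,0,0.5],
    [0.6,0.12,2.7,0,0.5],
    [0.6,0.12,2.7,0,0.5],
  ],
)

```text
time: 14.8
tcp_pos: [653.6, 64.1, 29.2]
ee_rot: [-2.009, -2.415, -0.0]
contact_force: [0.2, -0.3, -1.7]
finger_gap: 0.716
gripper_force: 30.0
```

>>> servo_tool(
  commands=[
    [0,0,0.05,0,0.5],
    [0,0,0.1,0,0.5],
    [0,0,0.1,0,0.5],
  ],
)

```text
time: 15.05
tcp_pos: [653.7, 64.1, 28.3]
ee_rot: [2.009, 2.415, 0.0]
contact_force: [0.5, -0.2, -1.0]
finger_gap: 0.714
gripper_force: 30.0
```

```bash
python3 -c "
from workcell import *
from h import *
s=sense();g=grab_frame('scene');cv2.imwrite('pics/w6.png',cv2.resize(g['pixels'][130:230,220:400,::-1],(720,400)))
print((s['tcp_pos'][:2]-[661.7,12.1])@[-.1814,.9834],(s['tcp_pos'][:2]-[661.7,12.1])@[.9834,.1814]);go(s,[0,0,26.6],100.45)"
```

```text
52.55868821651962 1.5590529161158078
at [653.7  64.1  28.3] yaw 100.5 row [  5.58 -65.45   0.15] spin 0.0 q [  3.  41. -21.  95.  18.  47. -15.] F [ 0.5 -0.2 -1. ] gap 0.71 grip 30.0 t 15.1
```

View pics/w6.png

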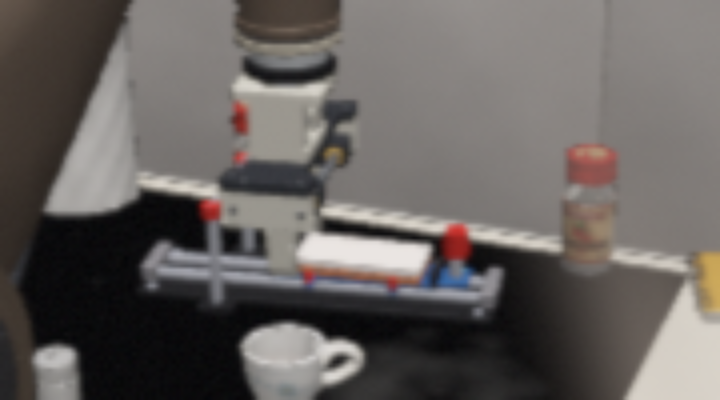

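The stone lies almost flat in the cradle with its white face up, about (365,255) in this crop. Next I lower the last 1–2 mm and check the force.

>>> servo_tool(
  commands=[
    [0,-0.05,0.05,0,0.5],
    [0,-0.05,0.1,0,0.5],
    [0,-0.05,0.1,0,0.5],
    [0,-0.05,0.1,0,0.5],
  ],
)

```text
time: 15.43
tcp_pos: [653.4, 64.1, 27.3]
ee_rot: [2.009, 2.415, 0.001]
contact_force: [1.6, 0.8, -2.5]
finger_gap: 0.712
gripper_force: 30.0
```

>>> servo_tool(
  commands=[
    [0,0,0.05,0,0.5],
    [0,0,0.05,0,0.5],
    [0,0,0.05,0,0.5],
  ],
)

```text
time: 15.68
tcp_pos: [653.3, 64.1, 26.8]
ee_rot: [2.009, 2.415, 0.001]
contact_force: [2.1, 2.0, -1.4]
finger_gap: 0.714
gripper_force: 30.0
```

>>> servo_tool(
  commands=[
    [0,0,0.05,0,0.5],
    [0,0,0.05,0,0.5],
    [0,0,0.05,0,0.5],
  ],
)

```text
time: 15.93
tcp_pos: [653.3, 64.1, 26.6]
ee_rot: [2.009, 2.415, 0.001]
contact_force: [-0.5, 1.2, 4.2]
finger_gap: 0.713
gripper_force: 30.0
```

>>> servo_tool(
  commands=[
    [0,0,0.05,0,0.5],
    [0,0,0.05,0,0.5],
    [0,0,0.05,0,0.5],
  ],
)

```text
time: 16.18
tcp_pos: [653.4, 64.1, 26.6]
ee_rot: [2.009, 2.415, 0.001]
contact_force: [-1.3, 0.8, 8.4]
finger_gap: 0.715
gripper_force: 30.0
```

>>> servo_tool(
  commands=[
    [0,0,-0.05,0,0.74],
    [0,0,-0.05,0,0.76],
    [0,0,-0.05,0,0.8],
    [0,0,-0.05,0,0.85],
    [0,0,-0.05,0,0.9],
    [0,0,-0.05,0,0.95],
    [0,0,-0.05,0,0.95],
    [0,0,-0.05,0,0.95],
  ],
)

```text
time: 16.85
tcp_pos: [653.1, 63.9, 26.2]
ee_rot: [-2.009, -2.415, 0.0]
contact_force: [-0.4, -0.7, 0.7]
finger_gap: 0.949
gripper_force: 0.0
```

>>> servo_tool(
  commands=[
    [0,0,-1,0,0.95],
    [0,0,-3,0,0.95],
    [0,0,-6,0,0.95],
    [0,0,-8,0,0.95],
    [-6,0,-9,0,0.95],
    [-10,0,-9,0,0.95],
    [-14,0,-9,0,0.95],
    [-18,0,-9,0,0.95],
    [-20,0,-9,0,0.95],
    [-20,0,-9,0,0.95],
    [-20,0,-9,0,0.95],
  ],
)

```text
time: 17.77
tcp_pos: [689.3, -136.6, 116.6]
ee_rot: [2.015, 2.409, -0.001]
contact_force: [0.6, 0.3, -0.8]
finger_gap: 0.949
gripper_force: 0.0
```

```bash
python3 -c "
from workcell import *
from h import *
s=sense();f=grab_frame('wrist');pickle.dump((s,f),open('w7.pkl','wb'));cv2.imwrite('pics/w7.png',f['pixels'][:,:,::-1])
c=cam(f,s)
for b in blobs(f,'red',15):
    r=ray(c,b[0],31.5 if b[1]<300 else 62)[0];print(b[0].round(1),b[1],r.round(1))
go(s,[661.7+.1814*83+.5,12.1-.9834*83,46],100.45)"
```

```text
[273.8  27.3] 108 [639.2 -28.8  31.5]
[370.8  27.6] 152 [699.1 -18.2  31.5]
[323.2 107.3] 1078 [678.  -70.4  62. ]
[484.  258.4] 66 [ 816.6 -158.1   31.5]
[487.4 268.2] 18 [ 821.6 -165.5   31.5]
at [ 689.3 -136.6  116.6] yaw 100.2 row [ 6.83 -0.01  7.05] spin -0.3 q [ 20.  39. -21.  83.  16.  60.   5.] F [ 0.6  0.3 -0.8] gap 0.95 grip 0.0 t 17.8
```

View pics/w7.png

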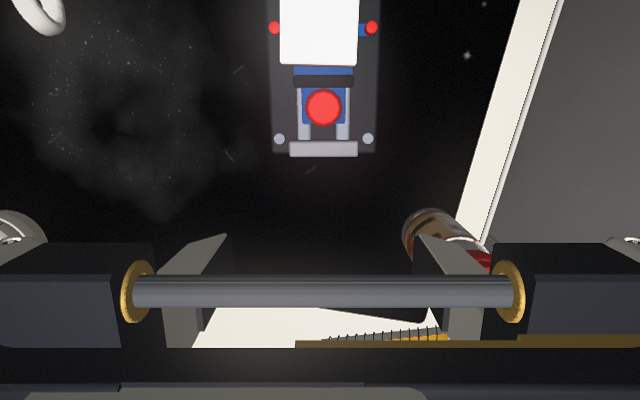

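The stone lies square in the cradle, white face up and released, with the knob at (323,107). A spice jar sits near (410,235), so I'll move over the knob before descending.

>>> servo_tool(
  commands=[
    [2,0,0,0,0.95],
    [4.5,0,0,0,0.95],
    [6.8,0,0,-0.3,0.95],
    [6.8,0,0,-0.3,0.95],
    [6.8,0,2,-0.3,0.8],
    [6.8,0,4.5,-0.3,0.7],
    [6.8,0,6,-0.3,0.6],
    [6.8,0,6.8,-0.3,0.6],
    [6.8,0,6.8,-0.3,0.6],
    [6.8,0,6.8,-0.3,0.6],
  ],
)

```text
time: 18.65
tcp_pos: [677.3, -64.7, 48.8]
ee_rot: [-2.001, -2.421, -0.001]
contact_force: [-0.7, 0.5, 1.3]
finger_gap: 0.609
gripper_force: 0.0
```

>>> servo_tool(
  commands=[
    [0,0,0,0,0.4],
    [0,0,0,0,0.3],
    [0,0,0,0,0.2],
    [0,0,0,0,0.2],
    [0,0,0,0,0.1],
    [0,0,0,0,0.1],
    [0,0,0,0,0.1],
    [0,0,0,0,0.1],
    [0,0,0,0,0.1],
  ],
  newtons=15,
)

```text
time: 19.4
tcp_pos: [677.3, -66.0, 48.5]
ee_rot: [2.003, 2.42, 0.0]
contact_force: [-0.9, -1.2, 4.7]
finger_gap: 0.229
gripper_force: 15.0
```

>>> servo_tool(
  commands=[
    [0.2,0,0,0,0.1],
    [0.6,0,0,0,0.1],
    [1.2,0,0,0,0.1],
    [1.9,0,0,0,0.1],
    [2.6,0,0,0,0.1],
    [3.3,0,0,0,0.1],
    [4.0,0,0,0,0.1],
    [4.7,0,0,0,0.1],
    [5.4,0,0,0,0.1],
    [6.1,0.03,0,0,0.1],
    [6.8,0.03,0,0,0.1],
    [7.5,0.03,0,0,0.1],
  ],
)

```text
time: 20.4
tcp_pos: [663.4, 8.8, 48.4]
ee_rot: [2.003, 2.42, 0.001]
contact_force: [1.1, -2.3, 5.4]
finger_gap: 0.234
gripper_force: 15.0
```

>>> servo_tool(
  commands=[
    [0.4,0,0,0,0.1],
    [0.7,0,0,0,0.1],
    [0.9,0,0,0,0.1],
    [1.0,0,0,0,0.1],
    [1.0,0,0,0,0.1],
  ],
)

```text
time: 20.82
tcp_pos: [661.6, 19.2, 48.4]
ee_rot: [-2.002, -2.421, -0.001]
contact_force: [1.4, 1.6, 5.6]
finger_gap: 0.23
gripper_force: 15.0
```

>>> servo_tool(
  commands=[
    [0.3,0,0,0,0.1],
    [0.5,0,0,0,0.1],
    [0.7,0,0,0,0.1],
    [0.8,0,0,0,0.1],
    [0.8,0,0,0,0.1],
  ],
)

```text
time: 21.23
tcp_pos: [660.1, 26.9, 48.4]
ee_rot: [-2.002, -2.421, -0.001]
contact_force: [1.1, -1.3, 5.4]
finger_gap: 0.229
gripper_force: 15.0
```

>>> servo_tool(
  commands=[
    [0.2,0,0,0,0.1],
    [0.4,0,0,0,0.1],
    [0.5,0,0,0,0.1],
    [0.5,0,0,0,0.1],
  ],
)

```text
time: 21.57
tcp_pos: [659.2, 31.8, 48.5]
ee_rot: [2.002, 2.421, 0.002]
contact_force: [1.0, -0.8, 5.2]
finger_gap: 0.233
gripper_force: 15.0
```

>>> servo_tool(
  commands=[
    [0.2,0,0,0,0.1],
    [0.4,0,0,0,0.1],
    [0.5,0,0,0,0.1],
    [0.5,0,0,0,0.1],
  ],
)

```text
time: 21.9
tcp_pos: [658.3, 36.6, 48.4]
ee_rot: [-2.002, -2.421, -0.002]
contact_force: [0.9, 0.3, 4.4]
finger_gap: 0.235
gripper_force: 15.0
```

>>> servo_tool(
  commands=[
    [0.2,0,0,0,0.1],
    [0.4,0,0,0,0.1],
    [0.4,0,0,0,0.1],
    [0.4,0,0,0,0.1],
  ],
)

```text
time: 22.23
tcp_pos: [657.7, 40.3, 48.5]
ee_rot: [2.002, 2.421, 0.002]
contact_force: [1.8, -1.0, 5.9]
finger_gap: 0.227
gripper_force: 15.0
```

>>> servo_tool(
  commands=[
    [0.2,0,0,0,0.1],
    [0.4,0,0,0,0.1],
    [0.4,0,0,0,0.1],
    [0.4,0,0,0,0.1],
  ],
)

```text
time: 22.57
tcp_pos: [657.6, 40.6, 48.4]
ee_rot: [2.003, 2.416, -0.002]
contact_force: [3.9, -8.6, 4.5]
finger_gap: 0.232
gripper_force: 15.0
```

>>> servo_tool(
  commands=[
    [0.2,0,0,0,0.1],
    [0.4,0,0,0,0.1],
    [0.4,0,0,0,0.1],
    [0.4,0,0,0,0.1],
  ],
)

```text
time: 22.9
tcp_pos: [657.6, 40.8, 48.4]
ee_rot: [2.005, 2.411, -0.006]
contact_force: [5.7, -15.8, 5.3]
finger_gap: 0.232
gripper_force: 15.0
```

```bash
python3 -c "
from workcell import *
from h import *
s=sense();f=grab_frame('wrist');pickle.dump((s,f),open('w8.pkl','wb'))
g=grab_frame('scene');cv2.imwrite('pics/w8.png',np.vstack([f['pixels'][:300,:,::-1],cv2.resize(g['pixels'][130:230,220:400,::-1],(640,300))]))
go(s,[661.7,12.1,46],100.45)"
```

```text
at [657.6  40.8  48.4] yaw 100.5 row [-2.9  -0.12  0.26] spin 0.1 q [  5.  40. -20.  94.  18.  50. -12.] F [  5.7 -15.8   5.3] gap 0.23 grip 15.0 t 22.9
```

View pics/w8.png

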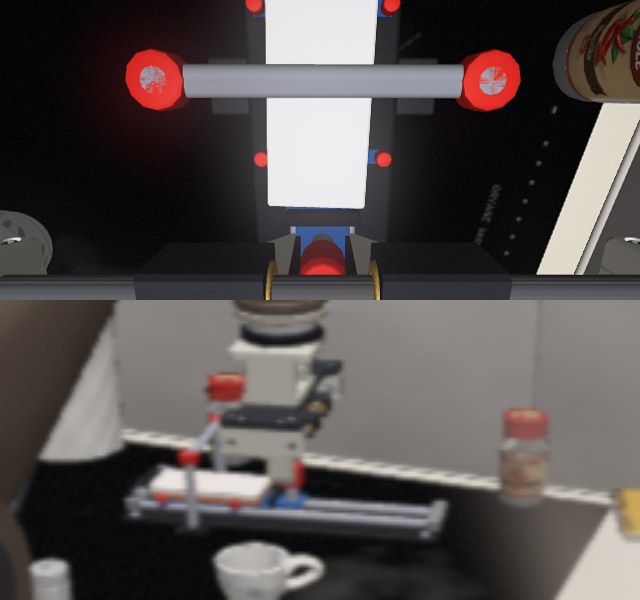

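The cradle is against its stop (travel ended and the push force rose to 16 N). The stone is white side up under the guide, between the pins at (261,159) and (383,159). Now I relax the push, release and retreat straight up.

>>> servo_tool(
  commands=[
    [-0.3,0,0,0,0.1],
    [-0.5,0,0,0,0.1],
    [-0.5,0,0,0,0.4],
    [-0.5,0,0,0,0.5],
    [-0.5,0,0,0,0.6],
    [-0.5,0,0,0,0.6],
    [-0.5,0,0,0,0.6],
  ],
)

```text
time: 23.58
tcp_pos: [656.2, 42.9, 47.8]
ee_rot: [-2.001, -2.42, 0.001]
contact_force: [-0.4, 0.7, -0.1]
finger_gap: 0.544
gripper_force: 0.0
```

>>> servo_tool(
  commands=[
    [-0.5,0,-1,0,0.6],
    [-0.5,0,-3,0,0.6],
    [-0.5,0,-6,0,0.6],
    [-0.5,0,-9,0,0.6],
    [-2,-2,-11,0,0.6],
    [-4,-5,-12,0,0.6],
    [-6,-8,-12,0,0.6],
    [-8,-11,-12,0,0.6],
    [-10,-14,-12,0,0.6],
    [-10,-15,-12,0,0.6],
    [-10,-15,-12,0,0.6],
  ],
)

```text
time: 24.5
tcp_pos: [525.7, -86.8, 169.0]
ee_rot: [2.008, 2.416, -0.003]
contact_force: [-0.0, 0.2, -0.3]
finger_gap: 0.599
gripper_force: 0.0
```

```bash
python3 -c "
from workcell import *
from h import *
s=sense();f=grab_frame('top');g=grab_frame('scene');w=grab_frame('wrist');cw=cam(w,s)
for b in blobs(w,'red',15):
    p=ray(cw,b[0],31.5)[0,:2]-[661.7,12.1];print('w',b[0].round(),b[1],(p@[-.1814,.9834]).round(1),(p@[.9834,.1814]).round(1))
cv2.imwrite('pics/f9.png',np.vstack([cv2.resize(f['pixels'][130:310,150:450,::-1],(600,360)),cv2.resize(g['pixels'][130:280,150:420,::-1],(600,240))]))
go(s,[661.7,12.1,46],100.45)"
```

```text
w [479.   4.] 108 67.7 -34.4
w [561.   4.] 94 67.7 27.2
w [531.  67.] 1139 22.9 11.5
at [525.7 -86.8 169. ] yaw 100.5 row [ 7.25 15.2  12.26] spin 0.1 q [ 22.  22. -24. 106.  11.  55.   4.] F [-0.   0.2 -0.3] gap 0.60 grip 0.0 t 24.5
```

View pics/f9.png

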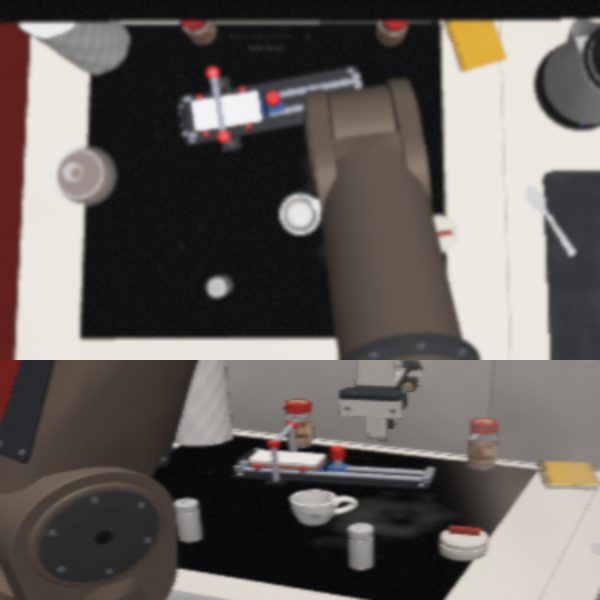

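```bash
python3 -c "
from workcell import *
from h import *
def rep(s,f,n):
  c=cam(f,s)
  for b in blobs(f,'red',15):
    z=31.5 if b[1]<300 else 96
    p=ray(c,b[0],z)[0,:2]-[661.7,12.1];print(n,b[0].round(),b[1],(p@[-.1814,.9834]).round(1),(p@[.9834,.1814]).round(1))
rep(*pickle.load(open('w8.pkl','rb')),'w8')
s=sense();rep(s,grab_frame('wrist'),'now')"
```

```text
w8 [254.   5.] 169 141.2 -29.4
w8 [390.   6.] 241 140.7 31.0
w8 [155.  80.] 2402 107.2 -48.3
w8 [489.  81.] 2431 107.2 50.3
w8 [260. 159.] 152 72.2 -29.7
w8 [384. 159.] 174 72.3 31.7
w8 [322. 267.] 667 46.4 1.0
now [478.   4.] 116 71.0 -30.7
now [561.   5.] 106 71.2 31.1
now [530.  68.] 1135 21.0 -20.3
```

```bash
python3 -c "
from workcell import *
print(sign_off())"
```

```text
the job is handed in; nothing more can be done
None
```

The job is handed in: the whetstone lies white face up in the cradle, which was slid home against its stop under the angle guide, in about 25 s of the 62 s allowed. The final pictures show the bystanders in view where they started; the arm hid the pepper shaker in one view, and I did not measure their positions.

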